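Set and lock the depth stop of a tub press

TASK

Push the depth stop of the small press down until its sprung rubber foot bears lightly on the lid of the tub in the nest, the foot giving a millimetre or two and no more (do not squash the tub), and leave it there. Then swing the clamp lever clockwise, nearly to its end stop, so that the stop is locked, and take the hand away; leave the tub in its nest and the other things on the bench as they are.

Things in the scene. Friction and masses are not known exactly. Their poses are not given: they have to be found in the camera images.
- stand: White press stand fixed to the bench. Origin on the bench below the stop rod's axis, z up, y from the rod to the lever's pivot, x a quarter turn clockwise of it. Round column 34 mm dia at y -110 mm, 251 mm high. Base plate 16 mm thick, x -75 to 75, y -150 to 80 mm. The clamp block that guides the rod spans 165 to 210 mm above the bench, x -22 to 22, y -21 to 69 mm.
- stop_rod: The depth stop: upright steel rod, 14 mm dia, sliding only vertically, black knob on top (40 mm dia, 24 mm high). Origin: centre of the knob's flat top, 302 to 325 mm above the bench at the start, can go down to 250. Dry drag, stays where left: pushing it down takes 2 to 5 N (differs each time; less is felt when paused) plus the foot's push on the lid; let go, it holds 7 N of foot push without rising.
- foot_bottom (a point): Centre of the underside of the rod's black rubber foot (30 mm dia) as it is with its spring relaxed, 234 mm below the knob's top; moves with the rod. The foot's spring gives 1 mm per 3 N and has 6 mm of travel. The tub is damaged if the foot ever pushes on it with over 12 N (4 mm).
- tub: Loose white plastic tub, 72 mm dia, with flat grey lid, 73 mm dia, in the nest (four low aluminium blocks, floor 16 mm above the bench) right under the foot. Origin: centre of its underside, z up. The lid sits differently on every tub: its top is anywhere from 42 to 52 mm above the origin, which this pose does not tell. It does not give when pressed.
- clamp_lever (a joint): Turn of the clamp lever, rad, about the vertical axis at lever_pivot, growing clockwise seen from above: 0 fully open (points 150 degrees counter-clockwise from the stand's x axis), 1.5 at the end stop, locked beyond 1.3. Starts at 0 to 0.3, stays where left. Turning it takes about 3 N at the grip, more near the end where the brake bites.
- lever_pivot (a point): Point on the lever's axis, on top of the clamp block, 45 mm along the stand's +y from the rod, 215 mm above the bench.
- lever_grip (a point): Centre of the lever's upright black cylindrical grip, 16 mm dia, 36 mm high (221 to 257 mm above the bench), 70 mm from the pivot axis.
- spare_tub: Bystander: another tub with lid, 72 mm dia, 44 mm high, on the bench. Origin at the centre of its underside.
- spray_bottle: Bystander: clear plastic bottle, 60 mm dia, 130 mm high. Origin at the centre of its underside.
- tape_roll: Bystander: cardboard ring, 90 mm dia, 30 mm high, lying flat. Origin at the centre of its underside.
Things that resemble listed ones, but are neither listed nor needed, are in the scene too. Leave any purple look-alike of the tub alone.

How it is judged:
By the outcome, as a careful person would: the job done as asked, in the order asked, and still so for the second after the job is handed in, with the robot touching nothing.
It also fails if it takes over 64 s, if anything falls off the work surface, if the arm or the gripper's body presses on something with over 40 N, if the wrist force passes 120 N, or if a joint passes its speed limit or range.

ROBOT

A 7-joint arm with a two-finger parallel gripper is mounted at the origin on the work surface. World frame = base frame: x ahead of the robot, y to its left, z up, the work surface at z = 0. Lengths are in mm, angles in rad, forces in N, time in s.
With the tool pointing down it reaches from about 425 to 825 mm from the base axis. Payload 3.6 kg.
Tool frame: the origin (TCP) lies at the very end of the fingers, on their centre line; the grasp point (between the pads) lies 19 mm behind it; x points along the fingers, y is the direction in which the jaws open and shut, and the axes are right-handed (so a half turn about x gives the same grasp; the last joint's range is limited). The gripper opens to 85 mm and grips with 20 to 120 N. Pads are 22 mm wide; open, the fingers measure 114 mm over their backs; the gripper's body (76 mm by 85 mm) begins 54 mm behind the grasp point. The pads swing forward as they close: fully open they stand 13 mm farther back than shut.
Start: joints at [1.244, 0.615, -0.013, 1.423, 0.008, 1.103, -0.04], TCP at [191.976, -620.974, 231.297] pointing down, gripper open.
Joint ranges: [-3.12, 3.12], [-0.3, 2.06], [-1.34, 1.32], [0.26, 2.42], [-1.36, 4.5], [0.01, 1.98], [-2.84, 2.84]. Speed limits (rad/s): [2.79, 2.79, 3.14, 3.14, 3.14, 3.14, 3.14].

INTERFACE

Orientations are given as a unit quaternion [w, x, y, z].
In Python, from rig import * gives the robot as it stands.
- The arm moves only by the shell command python3 -m crank 'ROWS' [OPENING] [FORCE]. ROWS is JSON, a list that holds one entry, the list of rows, each a list of 4 numbers: the shift along the world's x, y, z in mm, then the turn about the world's z in rad. In form: [[[dx, dy, dz, spin], ...]]. A call has 1 to 8 rows; each row is the pose to reach, as a shift and turn from the pose measured when the call began; what a row does not reach only later rows make up. A row lasts 1/10 s, in which the tool goes at most 50 mm and 8.59 degrees, less where a joint would pass 70% of its speed; a pose out of reach is approached as far as the arm can. A call with a gripper value outside its range is refused whole. OPENING is the gripper command: -1 is fully open, 1 is shut, values between are in proportion, set as the call begins (- or left out, the last holds). The fingers move at their own pace and stop on an object; FORCE is the grip in N (left out, the last holds). Time passes only in rows, so rows that repeat a pose let the fingers close. It gives the time, the measured TCP pose, the force and the opening at its end, in the units of the state.
- sense(): the state, without advancing time (a new reading comes with each control period).
- read_camera(name): name is "scene" or "top" or "wrist"; returns a dict with "img" (384x512x3 uint8, blue, green, red), "z_map" (384x512 float32, mm along the optical axis (not along the pixel's ray), 0 where there is no reading), "mtx" (3x3 intrinsics, pixels), "xyz" and "orientation" of the camera in the world; the wrist camera has in their place "mount" (4x4, takes a point from camera to tool coordinates, whose origin is the TCP and whose axes are the tool frame's). Camera axes: x right, y up, looking along -z (the intrinsics and any distortion apply to the point x, -y, -z); pixel columns grow to the right and rows downward; lengths in mm; the calibration is good to about 2 mm. A picture is of the moment at which its call begins: read the wrist's pose just before it.
- sign_off(): hands the job in, once; it reports no verdict.
Trained networks look in the newest picture that a camera, given by its name, has taken for a name from the list of things; names that differ only in an ending like _2 or _b are one class to them, and where a whole thing is asked for, a point or a joint stands for the part that bears it (a point fixed in the world has none). Each returns a list of dicts, best first, with "score" (0 to 1); they miss things now and then, are a little off and sometimes report something else, mostly with a low value. They report only what shows in the picture. A call takes as long as a camera call. They do not tell look-alikes from the thing itself.
- masks_of(camera, query): "region" (384x512 bool, what is visible of it) and "at" ([column, row] in pixels, amid what is visible of it).
The state is a dict: "time": time; "joint_pos": joint angles; "qvel": joint speeds; "tau": joint torques, N m; "eef_pos": TCP position; "tcp_rot": TCP orientation; "force": force on the tool from outside, world axes, zero at the start; "torque": the same for the moment, N m; "finger_gap": finger opening in mm.
Only numpy, scipy, OpenCV 4.12 (cv2) and the standard library are available. Lean on these libraries where they do the work, as an engineer would, in place of code of your own. Each camera call takes 0.05 s, during which the arm holds its last target. There are 200 camera calls.

## Working session

There is one attempt and no reset: what is moved stays moved. The work goes in short steps, Python scripts to look and compute and a shell command to move; the robot and the scene stay as the last step left them, time stands still between calls to the robot, and variables do not carry over. Pictures are saved under pics/ and viewed, about 8 in all and at most 12, crops included, and the job is handed in when it is done.

```bash
ls; mkdir -p pics
cat > h.py <<'E'
from rig import *
import numpy as np, cv2
from scipy.spatial.transform import Rotation as R
def rot(q): return R.from_quat([q[1],q[2],q[3],q[0]]).as_matrix()
def cloud(name):
    s=sense(); c=read_camera(name); z=c["z_map"]; K=c["mtx"]
    v,u=np.mgrid[:z.shape[0],:z.shape[1]]
    P=np.stack([(u-K[0,2])/K[0,0]*z,-(v-K[1,2])/K[1,1]*z,-z],-1)
    if "mount" in c:
        M=np.array(c["mount"]); P=P@M[:3,:3].T+M[:3,3]; P=P@rot(s["tcp_rot"]).T+np.array(s["eef_pos"])
    else: P=P@rot(c["orientation"]).T+np.array(c["xyz"])
    P[z==0]=np.nan
    return c,P
E
python3 - <<'E'
from h import *
s=sense();print(s)
ims=[]
for n in ("scene","top"):
    c,P=cloud(n); ims.append(c["img"]); print(n,c["xyz"],c.get("dist"),c.keys())
    np.save(n+".npy",P); cv2.imwrite(n+".png",c["img"])
    for q in ("stop_rod","clamp_lever","lever_grip","tub","stand","spare_tub","spray_bottle","tape_roll"):
        for d in masks_of(n,q)[:3]:
            m=d["region"]; p=P[m]; print(q,round(d["score"],2),np.round(d["at"]),m.sum(),np.round(np.nanmedian(p,0)),np.round(np.nanpercentile(p[:,2],[2,98])) )
cv2.imwrite("pics/a.png",cv2.resize(np.vstack(ims),(400*1,600)))
cv2.imwrite("pics/s.png",cv2.resize(ims[0],(800,600)));cv2.imwrite("pics/t.png",cv2.resize(ims[1],(800,600)))
E
```

```text
pics
{'time': 0.0, 'joint_pos': array([ 1.24444501,  0.61593306, -0.01263394,  1.42492754,  0.00804649,
        1.10340434, -0.04042153]), 'qvel': array([-0.00117   ,  0.0006417 , -0.00051087,  0.00070959,  0.00030306,
        0.00130701, -0.00077762]), 'tau': array([ 1.68810670e-04, -4.69225860e+01,  2.59021847e-01, -1.71036744e+01,
        9.88069136e-03,  9.50276968e-03,  2.64179846e-06]), 'eef_pos': array([ 191.79669014, -620.24195731,  230.1196144 ]), 'tcp_rot': array([-0.1047107 , -0.6990401 , -0.10654734,  0.69930413]), 'force': array([ 0.23934267, -0.10582878,  0.14456911]), 'torque': array([ 0.02083121,  0.01279164, -0.00375094]), 'finger_gap': 85.4343117720967}
scene [1416.69316011  281.53991833 1082.22690638] None dict_keys(['img', 'z_map', 'mtx', 'xyz', 'orientation'])
stop_rod 0.87 [274. 162.] 412 [532.  71. 260.] [ 81. 315.]
clamp_lever 0.63 [299. 160.] 175 [463. 124. 226.] [ -4. 256.]
lever_grip 0.54 [298. 165.] 145 [481. 122. 226.] [213. 255.]
tub 0.94 [275. 218.] 489 [546.  76.  59.] [18. 65.]
tub 0.76 [333. 199.] 453 [402. 225.  38.] [ 1. 43.]
stand 0.74 [261. 208.]
[... 380 characters left out ...]
897659] None dict_keys(['img', 'z_map', 'mtx', 'xyz', 'orientation'])
stop_rod 0.47 [247. 209.] 215 [525.  70. 314.] [209. 317.]
clamp_lever 0.55 [229. 229.] 162 [482. 119. 228.] [ 52. 260.]
lever_grip 0.57 [228. 229.] 131 [475. 119. 228.] [224. 260.]
tub 0.75 [251. 275.] 465 [349.  58.  42.] [34. 47.]
tub 0.62 [200. 258.] 433 [385. 221.  42.] [37. 46.]
tub 0.54 [254. 222.] 70 [502.  57.  62.] [59. 67.]
stand 0.59 [257. 213.] 3506 [527.  33.  19.] [ 11. 315.]
stand 0.39 [247. 209.] 196 [525.  69. 314.] [311. 317.]
spare_tub 0.8 [322. 206.] 454 [ 552. -166.   43.] [36. 48.]
spray_bottle 0.87 [166. 209.] 401 [537. 313.  90.] [  4. 132.]
tape_roll 0.92 [249. 146.] 418 [726.  50.  29.] [ 3. 34.]
```

View pics/s.png

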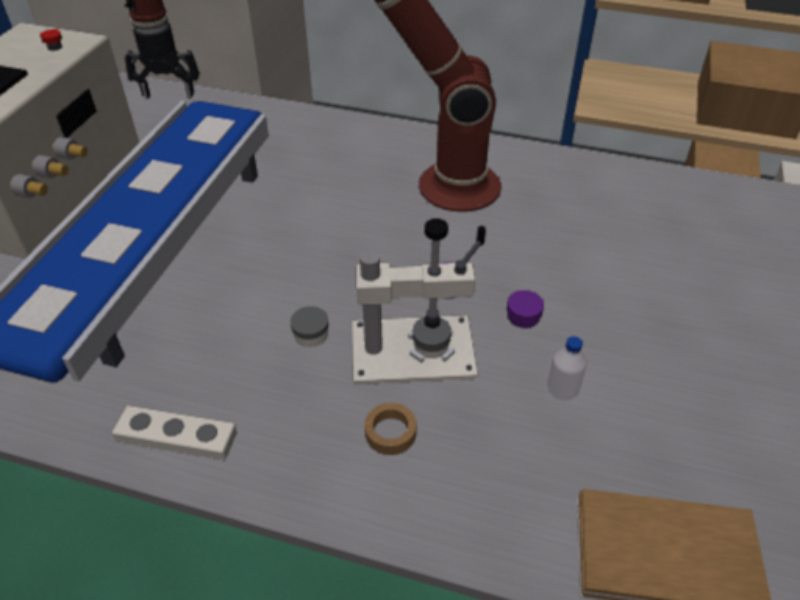

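View pics/t.png

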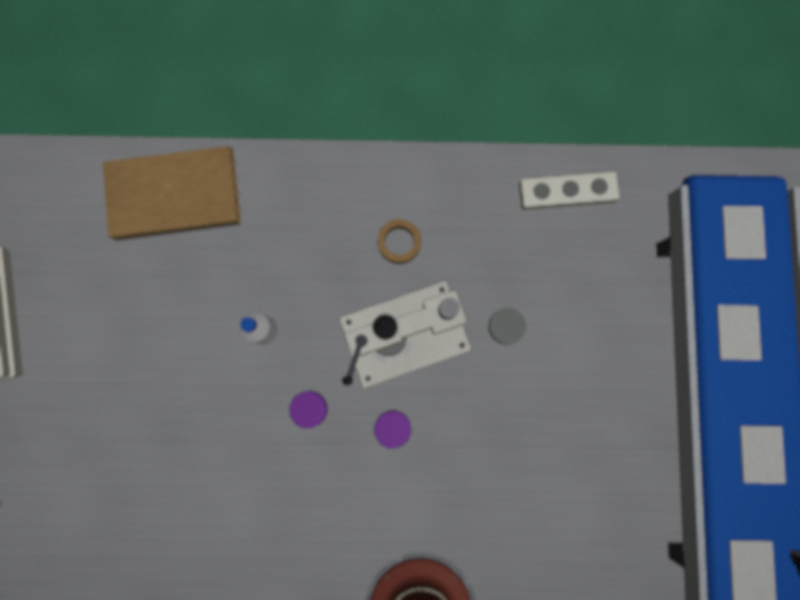

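The scene view shows the press with the knob at (435,228), the grip at (481,235), and the nest tub at (432,333), all in 800x600 pixels. The top view shows the knob at (385,327), the grip at (347,380), and the column at (448,308).

Look-alikes for the tub:
- Nest tub under the foot: scene (432,333). This is the one I want, because it sits under the foot in the nest.
- Spare tub: (309,322).
- Purple tubs: scene (525,307), top (308,409) and (392,429). Leave these alone.

The lever grip and the knob have no look-alikes in view. The spare tub, bottle and tape roll stay as they are.

Run:
```python
from h import *
P=np.load("top.npy");im=cv2.imread("top.png")
def reg(lo,hi,box):
    x0,x1,y0,y1=box
    m=(P[...,2]>lo)&(P[...,2]<hi)&(P[...,0]>x0)&(P[...,0]<x1)&(P[...,1]>y0)&(P[...,1]<y1)
    return P[m]
def cen(p): 
    (c,r)=cv2.minEnclosingCircle(p[:,:2].astype(np.float32)); return np.round(np.r_[np.mean(p,0),c,r],1),len(p)
k=reg(300,330,(480,570,30,110));col=reg(240,262,(500,600,-90,10));g=reg(245,265,(410,500,90,170))
print("knob",cen(k));print("column",cen(col));print("grip",cen(g))
kn=k.mean(0);cl=col.mean(0);d=kn[:2]-cl[:2];L=np.linalg.norm(d);yh=d/L;xh=np.array([yh[1],-yh[0]])
pv=kn[:2]+45*yh;yaw=np.arctan2(xh[1],xh[0]);print("L",L,"yaw",yaw,"pivot",pv)
v=g.mean(0)[:2]-pv;a=np.arctan2(v[1],v[0]);print("r",np.hypot(*v),"lever q",(yaw+np.radians(150)-a+np.pi)%(2*np.pi)-np.pi)
l=reg(54,75,(470,600,20,120));print("lid z",np.percentile(l[:,2],[5,50,95]),len(l))
S=np.load("scene.npy");m=(S[...,2]>50)&(S[...,2]<76)&(np.hypot(S[...,0]-kn[0],S[...,1]-kn[1])<38);print("lid z scene",np.percentile(S[m][:,2],[5,50,95]),m.sum())
print("tool R",rot(sense()["tcp_rot"]).round(2).tolist())
i2=cv2.imread("scene.png")
cv2.imwrite("pics/crop.png",np.hstack([cv2.resize(im[180:260,200:320],(480,320))[:,:390],cv2.resize(i2[130:250,215:320],(350,320))]))
```

```text
knob (array([523.7,  68.3, 314. , 524. ,  68.3,  19.6]), 217)
column (array([562. , -34.3, 250.3, 562.2, -34.3,  17.1]), 144)
grip (array([441.3, 129.7, 256.8, 441.3, 130.1,   7.8]), 32)
L 109.4905779085069 yaw 0.356599831549653 pivot [508.02079081 110.51269262]
r 69.39219350588576 lever q 0.11266639556814662
lid z [59.49241792 62.40550381 66.0337058 ] 108
lid z scene [56.38457023 60.65721909 64.40806178] 288
tool R [[-0.0, 0.3, -0.96], [0.0, -0.96, -0.3], [-1.0, -0.0, -0.0]]
```

View pics/crop.png

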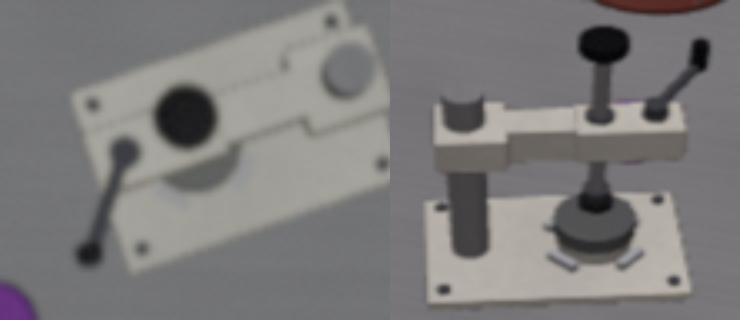

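The crop confirms the model: the knob is over the rod and foot, the foot is above the grey lid of the nest tub, and the grip is at the lower left. The knob top is at (524,68,314), the pivot at (508,110), and the lever reads q≈0.11. The lid top is roughly z 62, so contact should come with the knob near 296. I'm moving over with the fingers shut.

```bash
python3 -m crank '[[[34,34,14,0],[68,68,28,0],[102,102,42,0],[136,136,56,0],[170,170,70,0],[204,204,84,0],[238,238,98,0],[272,272,112,0]]]' 1 40
```

```text
time: 1.7
eef_pos: [464.6, -347.9, 344.1]
tcp_rot: [0.106, 0.699, 0.105, -0.699]
force: [1.1, -0.7, -0.4]
finger_gap: -0.1
```

```bash
python3 -m crank '[[[8,49,4,0],[16,98,8,0],[24,147,8,0],[32,196,8,0],[40,245,8,0],[46,294,8,0],[52,343,8,0],[56,385,8,0]]]'
python3 -m crank '[[[3,31,-8,0],[3,31,-12,0],[3,31,-12,0]]]'
python3 - <<'E'
from h import *
s=sense();print(s["eef_pos"],s["force"],s["joint_pos"].round(2))
E
```

```text
time: 2.5
eef_pos: [520.6, 40.2, 352.4]
tcp_rot: [0.106, 0.7, 0.106, -0.699]
force: [0.0, -0.5, 0.5]
finger_gap: -0.1
time: 2.8
eef_pos: [523.1, 71.5, 339.8]
tcp_rot: [-0.107, -0.699, -0.107, 0.699]
force: [0.7, -0.9, -0.3]
finger_gap: 0.3
[523.10960474  71.49029232 339.77917162] [ 0.72448685 -0.85055566 -0.33206185] [-0.02  0.34 -0.22  1.59  0.08  1.22 -1.53]
```

```bash
python3 -m crank '[[[1,-3,-8,0],[1,-3,-15,0],[1,-3,-20,0],[1,-3,-22,0],[1,-3,-23,0],[1,-3,-23,0]]]'
python3 -m crank '[[[0,0,-1,0],[0,0,-2,0],[0,0,-3,0],[0,0,-4,0]]]'
python3 -m crank '[[[0,0,-1,0],[0,0,-2,0],[0,0,-3,0]]]'
python3 -m crank '[[[0,0,-1,0],[0,0,-2,0]]]'
```

```text
time: 3.4
eef_pos: [524.2, 68.4, 316.8]
tcp_rot: [-0.107, -0.699, -0.107, 0.699]
force: [0.9, -0.6, 0.9]
finger_gap: -0.3
time: 3.8
eef_pos: [524.3, 68.5, 313.4]
tcp_rot: [0.107, 0.699, 0.107, -0.699]
force: [-0.5, -1.3, 3.4]
finger_gap: 0.1
time: 4.1
eef_pos: [524.3, 68.5, 310.5]
tcp_rot: [0.107, 0.699, 0.107, -0.699]
force: [-0.7, 0.0, 4.2]
finger_gap: 0.1
time: 4.3
eef_pos: [524.3, 68.5, 308.5]
tcp_rot: [0.107, 0.699, 0.107, -0.699]
force: [-1.6, 0.2, 3.9]
finger_gap: 0.0
```

```bash
python3 -m crank '[[[0,0,-1,0],[0,0,-2,0],[0,0,-3,0],[0,0,-4,0],[0,0,-5,0]]]' | egrep 'eef|force'
python3 -m crank '[[[0,0,-0.5,0],[0,0,-1,0]]]' | egrep 'eef|force'
python3 -m crank '[[[0,0,-0.5,0],[0,0,-1,0]]]' | egrep 'eef|force'
python3 -m crank '[[[0,0,-0.5,0],[0,0,-1,0]]]' | egrep 'eef|force'
```

```text
eef_pos: [524.3, 68.5, 303.4]
force: [-1.8, -0.2, 4.3]
eef_pos: [524.3, 68.5, 302.3]
force: [-0.9, 0.1, 2.8]
eef_pos: [524.3, 68.5, 301.3]
force: [-0.5, -0.4, 3.5]
eef_pos: [524.3, 68.5, 300.2]
force: [-0.1, 0.1, 2.9]
```

```bash
python3 -m crank '[[[0,0,-0.5,0],[0,0,-1,0]]]' | egrep 'eef|force'
python3 -m crank '[[[0,0,-0.5,0],[0,0,-1,0]]]' | egrep 'eef|force'
```

```text
eef_pos: [524.3, 68.5, 299.2]
force: [-1.2, 0.1, 2.9]
eef_pos: [524.3, 68.5, 298.1]
force: [-1.3, -1.0, 2.8]
```

```bash
python3 -m crank '[[[0,0,-0.5,0],[0,0,-1,0]]]' | egrep 'eef|force'
```

```text
eef_pos: [524.3, 68.5, 297.2]
force: [-2.0, -0.3, 4.6]
```

```bash
python3 -m crank '[[[0,0,-0.5,0],[0,0,-1,0]]]' | egrep 'eef|force'
```

```text
eef_pos: [524.3, 68.5, 296.6]
force: [-1.6, -1.0, 6.3]
```

Contact shows at z≈297.7: the force is rising about 3 N/mm above a drag of about 3 N. Half a millimetre more should give about 1.5 mm.

```bash
python3 -m crank '[[[0,0,-0.3,0],[0,0,-0.6,0]]]' | egrep 'eef|force'
```

```text
eef_pos: [524.3, 68.5, 296.5]
force: [-2.1, -0.4, 6.4]
```

```bash
python3 -m crank '[[[0,0,-0.5,0],[0,0,-0.9,0]]]' | egrep 'eef|force'
python3 - <<'E'
from h import *
for i in range(4):
    s=sense(); print(s["eef_pos"][2],s["force"][2]); read_camera("scene")
E
```

```text
eef_pos: [524.3, 68.5, 296.2]
force: [-2.4, 0.4, 7.6]
296.2488642679567 7.606062043530244
296.2170370459523 6.51594232025341
296.1891712683223 7.171151537486102
296.1875017510587 6.663185363407901
```

Measured give is about 1.5 mm. Lifting off, then turning and moving to the near side of the grip.

```bash
python3 -m crank '[[[0,0,20,0],[0,0,50,0],[-25,8,50,0.15],[-50,17,50,0.3],[-75,25,50,0.45],[-92,32,50,0.6],[-92,32,50,0.75],[-92,32,50,0.87]]]'
python3 -m crank '[[[0,0,0,0.12],[0,0,0,0.12]]]'
python3 - <<'E'
from h import *
s=sense();print(s["eef_pos"],s["force"],s["joint_pos"].round(2),rot(s["tcp_rot"]).round(2).tolist())
c,P=cloud("top")
m=(P[...,2]>285)&(P[...,2]<305)&(np.hypot(P[...,0]-524,P[...,1]-68)<17);print("knob z",np.median(P[m][:,2]),m.sum())
c2,Q=cloud("scene")
m=(Q[...,2]>245)&(Q[...,2]<265)&(np.hypot(Q[...,0]-441,Q[...,1]-130)<25);print("grip",m.sum(),Q[m].mean(0) if m.any() else "")
cv2.imwrite("pics/b.png",np.hstack([cv2.resize(c["img"][150:280,180:310],(400,400)),cv2.resize(c2["img"][110:250,215:355],(400,400))]))
E
```

```text
time: 7.6
eef_pos: [431.7, 100.8, 345.7]
tcp_rot: [0.393, 0.588, 0.393, -0.587]
force: [1.2, 0.1, -0.3]
finger_gap: -0.0
time: 7.8
eef_pos: [431.5, 100.7, 345.0]
tcp_rot: [0.428, 0.564, 0.428, -0.562]
force: [-0.8, 0.7, -0.2]
finger_gap: 0.0
[431.54790827 100.68181461 345.00877497] [-0.77166681  0.65846393 -0.17339552] [ 0.07  0.2  -0.43  1.78  0.09  1.18 -0.66] [[0.0, 0.96, -0.27], [0.0, -0.27, -0.96], [-1.0, 0.0, -0.0]]
knob z 295.93566226771395 153
grip 30 [446.73588488 132.04645856 252.59710447]
```

View pics/b.png

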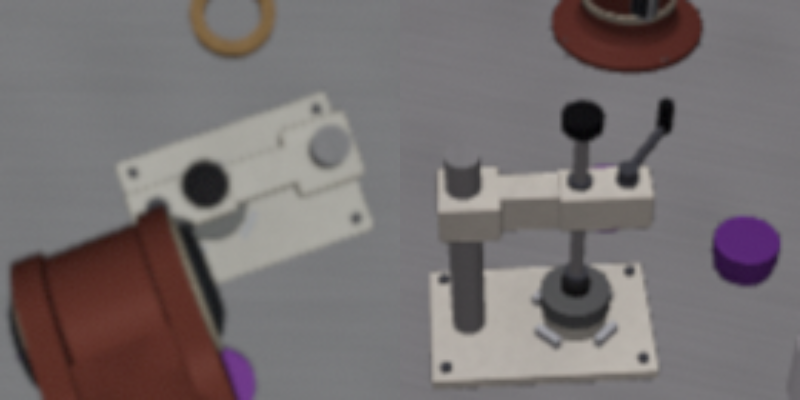

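The knob is still at 295.9, so the rod held. The foot is on the lid and the grip has not moved. Descending beside it.

```bash
python3 -m crank '[[[0,0,-35,0],[0,0,-65,0],[0,0,-90,0],[0,0,-105,0],[0,0,-111,0],[0,0,-111,0]]]'
```

```text
time: 8.5
eef_pos: [431.5, 100.6, 233.7]
tcp_rot: [0.426, 0.564, 0.427, -0.564]
force: [0.8, -0.6, 0.5]
finger_gap: 0.0
```

Run:
```python
import numpy as np
T0=np.array([431.5,100.6])
for q in [0.11,.23,.35,.47,.59,.71,.83,.95,1.07,1.19,1.31,1.38,1.42,1.46]:
    a=2.975-q;t=np.array([np.sin(a),-np.cos(a)])
    p=np.array([508,110.5])+70*np.array([np.cos(a),np.sin(a)])-19*t
    print(q,np.round(p-T0,1),round(-(q-.11),2))
```

```text
0.11 [ 4.  10.7] -0.0
0.23 [ 4.6 19.4] -0.12
0.35 [ 6.3 28. ] -0.24
0.47 [ 8.9 36.2] -0.36
0.59 [12.6 44.1] -0.48
0.71 [17.1 51.5] -0.6
0.83 [22.5 58.4] -0.72
0.95 [28.7 64.5] -0.84
1.07 [35.6 69.8] -0.96
1.19 [43.1 74.3] -1.08
1.31 [51.  77.8] -1.2
1.38 [55.8 79.4] -1.27
1.42 [58.6 80.2] -1.31
1.46 [61.4 80.9] -1.35
```

```bash
python3 -m crank '[[[2,6,0,0],[4,11,0,0],[4.6,19.5,0,-0.12],[6.3,28,0,-0.24],[9,36,0,-0.36],[12.6,44,0,-0.48]]]'
```

```text
time: 9.1
eef_pos: [443.8, 144.2, 234.4]
tcp_rot: [-0.279, -0.65, -0.279, 0.65]
force: [-2.2, -2.9, 2.1]
finger_gap: -0.2
```

```bash
python3 -m crank '[[[4.8,8,0,-0.12],[10,15,0,-0.24],[16.4,21,0,-0.36],[23.3,26.2,0,-0.48],[31,30.7,0,-0.6],[31,30.7,0,-0.6]]]'
```

```text
time: 9.7
eef_pos: [475.0, 176.0, 234.6]
tcp_rot: [-0.075, -0.703, -0.075, 0.703]
force: [-1.1, -0.1, -0.1]
finger_gap: -0.0
```

```bash
python3 -m crank '[[[4,1.5,0,-0.06],[8,2.4,0,-0.12],[11,3.5,0,-0.18]]]'
python3 - <<'E'
from h import *
c,P=cloud("top");c2,Q=cloud("scene")
cv2.imwrite("pics/c.png",np.hstack([cv2.resize(c["img"][150:280,160:290],(400,400)),cv2.resize(c2["img"][110:250,215:355],(400,400))]))
E
```

```text
time: 10.0
eef_pos: [484.4, 180.4, 234.7]
tcp_rot: [-0.012, -0.706, -0.012, 0.708]
force: [-3.0, 0.4, 0.3]
finger_gap: -0.2
```

View pics/c.png

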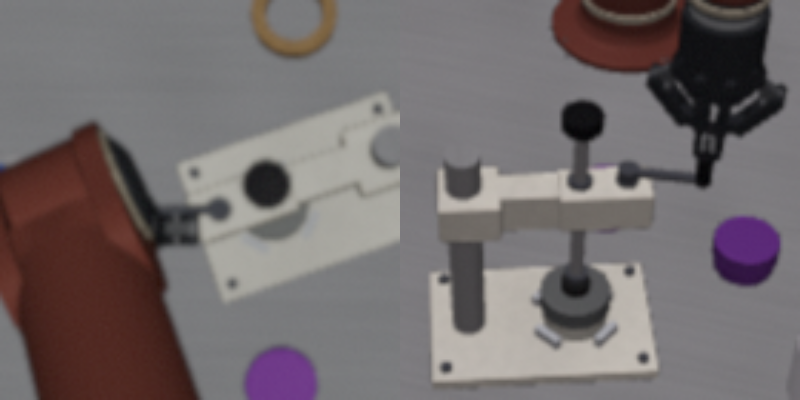

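The fingers are behind the grip and the lever has followed to about q 1.33. Pushing a little further.

```bash
python3 -m crank '[[[2,0.5,0,-0.03],[4,0.9,0,-0.06],[6,1.1,0,-0.09]]]'
```

```text
time: 10.4
eef_pos: [490.5, 182.2, 234.7]
tcp_rot: [0.02, -0.706, 0.019, 0.708]
force: [-3.2, 1.3, 0.1]
finger_gap: -0.1
```

```bash
python3 -m crank '[[[-10,-2,0,0],[-25,-4,0,0],[-35,-4,10,0],[-40,-4,50,0],[-40,-4,100,0],[-40,-20,130,0],[-40,-70,130,0],[-40,-70,130,0]]]'
python3 - <<'E'
from h import *
c,P=cloud("top");c2,Q=cloud("scene")
pv=np.array([508,110.5])
for n,A in (("top",P),("scene",Q)):
    m=(A[...,2]>240)&(A[...,2]<264)&(np.hypot(A[...,0]-509,A[...,1]-180)<28)
    if m.any():
        g=A[m].mean(0); v=g[:2]-pv; print(n,m.sum(),g,np.hypot(*v),"q",2.975-np.arctan2(v[1],v[0]))
    m=(A[...,2]>285)&(A[...,2]<305)&(np.hypot(A[...,0]-524,A[...,1]-68)<17);print("knob z",np.median(A[m][:,2]),m.sum())
cv2.imwrite("pics/d.png",np.hstack([cv2.resize(c["img"][150:280,160:290],(400,400)),cv2.resize(c2["img"][110:250,215:355],(400,400))]))
E
```

```text
time: 11.2
eef_pos: [452.1, 104.6, 367.4]
tcp_rot: [-0.023, 0.708, -0.025, -0.705]
force: [-0.5, 0.5, -0.5]
finger_gap: 0.3
top 1 [515.62730658 183.2939572  256.98177644] 73.19245869730489 q 1.5086021235824691
knob z 295.5135296842626 154
scene 43 [515.40811059 182.2967361  249.94065691] 72.17791501918565 q 1.507021539194724
knob z 294.0371567260463 87
```

View pics/d.png

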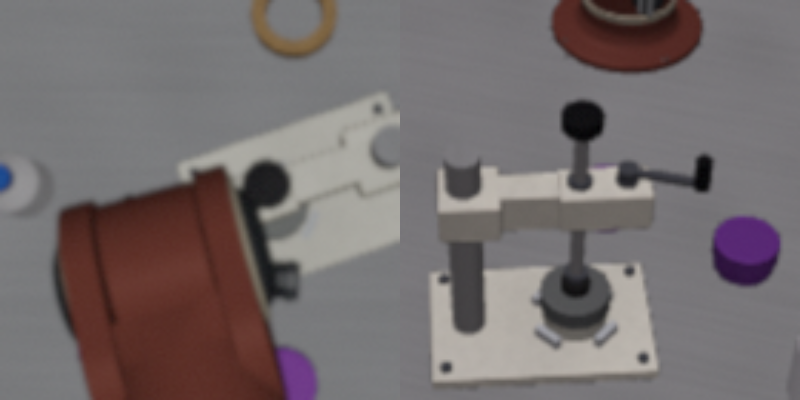

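The lever points along the block's far end with q≈1.43 after correcting the scene camera's roughly 5 mm x offset, so it is past the 1.3 lock point. The knob height is unchanged, the tub is in its nest, and the hand is clear.

```bash
python3 -c "
from rig import *
print(sign_off())"
```

```text
the job is handed in; nothing more can be done
None
```

The depth stop is down with its foot on the nest tub's lid, giving about 1.5 mm. The clamp lever is swung to about 1.43 rad, and the hand is clear. I handed the job in at about 11 s; it reports no verdict.

- **Foot on the lid:** I pushed the knob down with the fingers shut. The foot met the lid with the knob at z≈297.7. I stopped at 296.2, where the force was 7.6 N, of which about 3 N was drag. That leaves about 4.5 N on the lid, well under 12 N.
- **Stop stayed put:** The top camera put the knob at 295.9 mm after I let go and 295.5 mm after locking, a difference within its noise. The scene camera read 294.0 mm; I had no earlier reading from it to compare.
- **Lever:** I pushed it clockwise against its grip. The finger position gives about 1.43 rad. The raw scene-camera reading was 1.51, and correcting that camera's 5 mm offset brings it to about 1.43. Both are past the 1.3 lock point. I saw no clear rise in force from the brake (about 3 N throughout), so the lock is judged from the angle only.
- **Other things:** In the last pictures the tub is still in its nest. The arm kept away from the bystanders, but I did not measure them again.

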